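# Locate and lock a wooden box on a drawer pegboard

## Robot

A 6-joint arm with a two-finger parallel gripper is mounted at the origin on the work surface. World frame = base frame: x ahead of the robot, y to its left, z up, the work surface at z = 0. Lengths are in mm, angles in degrees, forces in N, time in s.
With the tool pointing down it reaches from about 350 to 875 mm from the base axis. Payload 15.5 kg.
Tool frame: the origin (TCP) lies midway between the tips of the shut fingers; the grasp point (between the pads) lies 19 mm behind it; x points along the fingers, z is the direction in which the jaws open and shut, and the axes are right-handed (so a half turn about x gives the same grasp; the last joint's range is limited). The gripper opens to 85 mm and grips with 20 to 120 N. Pads are 22 mm wide; open, the fingers measure 114 mm over their backs; the gripper's body (76 mm by 85 mm) begins 54 mm behind the grasp point. The pads swing forward as they close: fully open they stand 13 mm farther back than shut.
Start: joints at [-78.123, 28.281, 77.091, -0, 74.628, -5.472], TCP at [186.372, -596.567, 231.277] pointing down, gripper open.
Joint ranges: [-166.48, 166.48], [-47.26, 123.95], [12.59, 153.08], [-70.14, 250.14], [6.76, 159.57], [-176.63, 176.63]. Speed limits (degrees/s): [108.29, 108.29, 147.25, 172.46, 172.46, 172.46].

## Interface

Orientations are given as [roll, pitch, yaw] about the fixed x, y, z axes, in that order (R = Rz(yaw) Ry(pitch) Rx(roll)).
In Python, from bench import get_obs, snapshot, sign_off, find_in gives the robot as it stands.
- The arm moves only by the shell command python3 -m inch 'ROWS' [FORCE]. ROWS is JSON, a list of rows, each an object of numbers: "grip": the closure, from 0 (fully open) to 1 (shut); "dx", "dy", "dz": the shift along the tool's x, y, z scaled (see below); "yaw": the turn about the tool's x scaled (see below). A call has 1 to 8 rows; each row shifts and turns the pose as measured when the row begins, along the tool's axes as they then stand; what a row does not reach is not made up. The controller multiplies each number of a shift by 2 cm and each number of a turn by 180 degrees. A row lasts 1/10 s, in which the tool goes at most 50 mm and 8.59 degrees, less where a joint would pass 70% of its speed; a pose out of reach is approached as far as the arm can. A call with a number of a shift or a turn outside -1 to 1 is refused whole. A call with a gripper value outside its range is refused whole. The fingers move at their own pace and stop on an object; FORCE is the grip in N (left out, the last holds). Time passes only in rows, so rows that do not move let the fingers close. It gives the time, the measured TCP pose, the force and the opening at its end, in the units of the state.
- get_obs(): the state, without advancing time (a new reading comes with each control period).
- snapshot(name): name is "scene" or "top" or "wrist"; returns a dict with "pixels" (400x640x3 uint8, red, green, blue), "range_z" (400x640 float32, mm along the optical axis (not along the pixel's ray), 0 where there is no reading), "intrinsics" (3x3 intrinsics, pixels), "cam_to_world" (4x4, takes a point from camera to world coordinates). Camera axes: x right, y up, looking along -z (the intrinsics and any distortion apply to the point x, -y, -z); pixel columns grow to the right and rows downward; lengths in mm; the calibration is good to about 2 mm. The wrist camera is an equidistant fisheye: a pixel r from the principal point sees the ray r / f radians off the axis. A picture is of the moment at which its call begins.
- sign_off(): hands the job in, once; it reports no verdict.
Trained networks look in a picture, given as the dict that the camera call returned (one of the last four; its "shot" number tells which), for a name from the list of things; names that differ only in an ending like _2 or _b are one class to them, and where a whole thing is asked for, a point or a joint stands for the part that bears it (a point fixed in the world has none). Each returns a list of dicts, best first, with "p" (0 to 1); they miss things now and then, are a little off and sometimes report something else, mostly with a low value. They report only what shows in the picture. A call takes as long as a camera call. They do not tell look-alikes from the thing itself.
- find_in(picture, target): "location" ([x, y, z] in mm, in world coordinates, good to about 4 mm: the middle of the surface that is visible of it).
The state is a dict: "clock": time; "joint_positions": joint angles; "dq": joint speeds; "tau": joint torques, N m; "ee_pos": TCP position; "ee_rot": TCP orientation; "wrist_force": force on the tool from outside, world axes, zero at the start; "wrist_torque": the same for the moment, N m; "finger_gap": opening from 0.0 (shut) to 1.0 (fully open).
Only numpy, scipy, OpenCV 4.12 (cv2) and the standard library are available. Lean on these libraries where they do the work, as an engineer would, in place of code of your own. Each camera call takes 0.05 s, during which the arm holds its last target. There are 200 camera calls.

## Task

In the drawer, push the closed wooden box across the pegboard until its long back side presses square against the two fixed round pegs, then slide it to the left along those pegs until its end presses against the end block, with no gap left at the pegs or the block. Then plant the loose thick peg upright and fully down in one of the holes right in front of the box's near long side, so that the box cannot slide back when the drawer is shut. Press gently and feel for the contact, as the fixed pegs and the block are only push-fitted and must take no more than about 10 N each; leave the other things where they are.

Things in the scene. Friction and masses are not known exactly. Their poses are not given: they have to be found in the camera images.
- board: fixed pegboard lying in the drawer, 310 x 440 x 16 mm; origin at the centre of its underside, on the drawer floor; x to the back of the drawer (away from the robot), y left, z up. Round holes at 44 mm pitch, at x = -132, -88 .. 132 and y = -176, -132 .. 176 mm, each 16 mm wide and 13 mm deep. Box home: its origin at x 23.5, y 21, z 16 mm in this frame, square to it.
- wooden_box: closed wooden box with a tight sliding lid, 105 mm (its x) x 200 mm (its y, long side) x 50 mm high, 0.3 to 0.54 kg, loose, flat on the board and free to slide; origin at the centre of its underside. It starts 35 to 60 mm in front of its home and 20 to 52 mm to the right of it, turned by up to 15 degrees against the board.
- box_back_left (a point): left corner of the box's back long side (in the box's frame x 52.5, y 100, z 25 mm); when home it is at x 76, y 121 mm in the board's frame
- box_back_right (a point): right corner of the box's back long side (in the box's frame x 52.5, y -100, z 25 mm); when home it is at x 76, y -79 mm in the board's frame
- peg_left: left of the two fixed round wooden pegs behind the box, 24 mm diameter, standing 80 mm above the board; origin on its axis at the board's top face (board frame x 88, y 44 mm). Stiff, does not give
- peg_right: right one of the two fixed round pegs, same shape (board frame x 88, y -44 mm)
- end_block: fixed wooden end block, 75 mm (x) x 22 mm (y) x 45 mm high; origin at the centre of its underside on the board's top face (board frame x 22, y 132 mm); its right-hand face (y = 121 mm) stops the box's left end. Stiff, does not give
- loose_peg: the loose thick peg, body 24 mm diameter and 80 mm tall on a chamfered foot 13 mm diameter, 11 mm long; upright, origin at the bottom of the foot, top at 91 mm. Fully down in a hole its shoulder rests on the board and its origin is 5 mm above the board's underside. It starts so, in one of two holes (x -132 or -44 mm) of the board's left-hand column y = 176 mm
- slim_peg: another loose peg, only 17 mm diameter (same foot, same height), standing in the other of those two holes; not needed, to be left alone
- lock_hole (a point): centre, at the board's top face, of one hole in front of the box's home (board frame x -44, y 0 mm). The holes at y -44, 0, 44 and 88 mm of the same row do equally well: a thick peg there stands 3 mm in front of the box when it is home
- glass_bowl: small glass bowl, 86 mm across, 40 mm high, on the board's back right corner; origin at the centre of its underside; leave alone
- straw_cup: flip-top straw cup, 78 mm across, 150 mm tall, at the right side of the drawer; origin at the centre of its underside; leave alone
- spice_jar: jar with a steel cap, 52 mm across, 100 mm tall, at the right side of the drawer; origin at the centre of its underside; leave alone
- basket: rattan-look plastic basket, 200 x 140 x 90 mm, at the left side of the drawer; origin at the centre of its underside; leave alone
- spoon_rack: slotted steel spoon rack with three spoons, 170 x 100 x 45 mm, at the left side of the drawer; origin at the centre of its underside; leave alone
Mind the look-alikes: they are no part of the job. What is shaped like the loose_peg but green is not meant.

How it is judged (in metres and radians):
On the way, in this order (a step that is already met when the one before it is completed fails the run):
1. the box is pressed (over 0.5 N) on a fixed round peg with its back side within 2 mm of both ((contact force between wooden_box and peg_left above 0.5 N or contact force between wooden_box and peg_right above 0.5 N) and x of box_back_left in the frame of board between 0.074 and 0.079 m and x of box_back_right in the frame of board between 0.074 and 0.079 m), for 0.1 s.
2. the box's end is pressed (over 0.5 N) on the end block with its back side within 2 mm of both fixed pegs (contact force between wooden_box and end_block above 0.5 N and x of box_back_left in the frame of board between 0.074 and 0.079 m and x of box_back_right in the frame of board between 0.074 and 0.079 m), for 0.1 s.
3. the loose thick peg is fully down in a hole right in front of the box (z of loose_peg in the frame of board below 0.0075 m and x of loose_peg in the frame of board between -0.048 and -0.04 m and y of loose_peg in the frame of board between -0.049 and 0.093 m and angle between loose_peg's own z axis and vertical below 0.06 rad), for 0.2 s.
At the end, for the whole second after the job is handed in: the box lies flat and at rest on the board with both back corners within 2 mm of the line of the two fixed pegs and its left end within 2 mm of the end block, and the loose thick peg stands upright, released and fully down in one of the four holes right in front of the box's near long side (all of step 3 and x of box_back_left in the frame of board between 0.074 and 0.079 m and x of box_back_right in the frame of board between 0.074 and 0.079 m and y of box_back_left in the frame of board between 0.119 and 0.124 m and angle between wooden_box's own z axis and vertical below 0.03 rad and z of wooden_box in the frame of board below 0.019 m and linear speed of each of wooden_box, loose_peg below 0.01 m/s); the robot touches nothing.
It fails at once if a fixed peg or the end block is loaded with more than 20 N by the box (contact force between wooden_box and peg_left above 20 N or contact force between wooden_box and peg_right above 20 N or contact force between wooden_box and end_block above 20 N).
It fails at once if the glass bowl or the slim peg is moved by more than 20 mm (distance of any of glass_bowl, slim_peg from where it was at the start of the episode above 0.02 m).
It fails at once if the cup, jar, basket or spoon rack is moved by more than 20 mm (distance of any of straw_cup, spice_jar, basket, spoon_rack from where it was at the start of the episode above 0.02 m).
It also fails if it takes over 72 s, if anything falls off the work surface, if the arm or the gripper's body presses on something with over 40 N, if the wrist force passes 120 N, or if a joint passes its speed limit or range.

## Working session

There is one attempt and no reset: what is moved stays moved. The work goes in short steps, Python scripts to look and compute and a shell command to move; the robot and the scene stay as the last step left them, time stands still between calls to the robot, and variables do not carry over. Pictures are saved under pics/ and viewed, about 8 in all and at most 12, crops included, and the job is handed in when it is done.

```bash
mkdir -p pics; cat > h.py <<'E'
import numpy as np,cv2
from bench import *
def pts(s):
    z=s["range_z"];K=np.array(s["intrinsics"]);T=np.array(s["cam_to_world"])
    v,u=np.mgrid[:z.shape[0],:z.shape[1]]
    P=np.stack([(u-K[0,2])/K[0,0]*z,-(v-K[1,2])/K[1,1]*z,-z],-1)
    W=P@T[:3,:3].T+T[:3,3]; W[z<=0]=np.nan
    return W
E
python3 - <<'E'
from h import *
for n in ("top","scene"):
    s=snapshot(n); cv2.imwrite(f"pics/{n}1.png",s["pixels"][...,::-1])
    np.save(n+".npy",pts(s)); np.save(n+"c.npy",s["pixels"])
    for t in ["board","wooden_box","box_back_left","box_back_right","peg_left","peg_right","end_block","loose_peg","slim_peg","lock_hole","glass_bowl","straw_cup","spice_jar","basket","spoon_rack"]:
        print(n,t,[(np.round(d["location"]).tolist(),round(d["p"],2)) for d in find_in(s,t)][:3])
print(get_obs())
E
```

```text
top board [([599.0, -44.0, 14.0], 0.72)]
top wooden_box [([554.0, -79.0, 60.0], 0.6)]
top box_back_left [([558.0, -77.0, 61.0], 0.59), ([555.0, 120.0, 96.0], 0.21)]
top box_back_right [([556.0, -76.0, 66.0], 0.74), ([625.0, 67.0, 61.0], 0.74)]
top peg_left [([552.0, -79.0, 62.0], 0.73), ([680.0, -27.0, 92.0], 0.44)]
top peg_right []
top end_block [([621.0, 71.0, 63.0], 0.81), ([479.0, 125.0, 98.0], 0.65)]
top loose_peg [([569.0, 221.0, 90.0], 0.6), ([556.0, 120.0, 94.0], 0.54)]
top slim_peg [([556.0, -73.0, 66.0], 0.71), ([670.0, -108.0, 91.0], 0.56), ([479.0, 125.0, 94.0], 0.47)]
top lock_hole [([600.0, -42.0, 18.0], 0.86), ([648.0, -411.0, 130.0], 0.38)]
top glass_bowl [([711.0, -257.0, 34.0], 0.61)]
top straw_cup [([649.0, -410.0, 130.0], 0.82)]
top spice_jar [([497.0, -418.0, 99.0], 0.91)]
top basket [([688.0, 399.0, 23.0], 0.56)]
top spoon_rack [([451.0, 400.0, 0.0], 0.9)]
scene board [([660.0, 19.0, 18.0], 0.76)]
scene wooden_box [([581.0, -59.0, 61.0], 0.84)]
scene box_back_left [([578.0, -53.0, 61.0], 0.98), ([517.0, -404.0, 64.0], 0.63), ([639.0, 80.0, 56.0], 0.52)]
scene bo
[... 703 characters left out ...]
0.59), ([515.0, -406.0, 62.0], 0.56)]
{'clock': 1.6, 'joint_positions': array([-7.81234053e+01,  2.82789614e+01,  7.70918913e+01,  1.47028728e-03,
        7.46269365e+01, -5.47323871e+00]), 'dq': array([-0.04698302, -0.02831687, -0.00708529, -0.0127012 , -0.04135772,
       -0.03424905]), 'tau': array([-3.99158103e-03, -8.82032561e+01, -3.84259880e+01, -3.17579725e-04,
        8.71976481e-04, -3.91466494e-05]), 'ee_pos': array([ 186.37448063, -596.56869787,  231.2987517 ]), 'ee_rot': array([ 27.19669214,  89.99737366, -45.4538642 ]), 'wrist_force': array([-0.05577045,  0.25261889, -0.31782876]), 'wrist_torque': array([-0.01980798,  0.01107299,  0.0108106 ]), 'finger_gap': 1.0036760082548093}
```

View pics/top1.png

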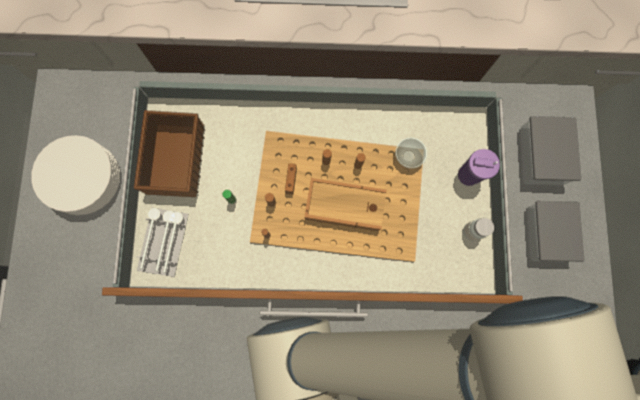

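View pics/scene1.png

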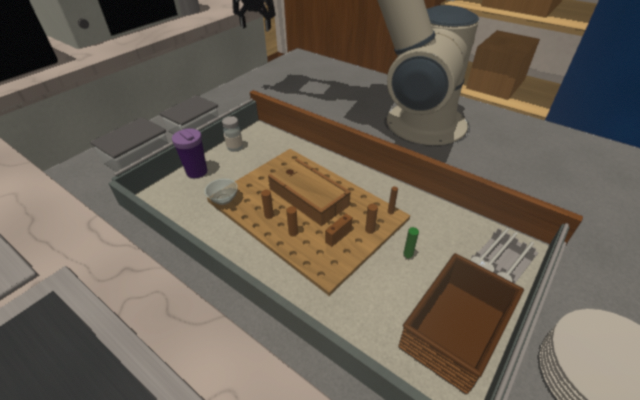

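The top view shows the fixed pegs at about (327,157) and (360,160), the end block at (291,178), the box at (347,204), the thick peg at (270,200) and the slim one at (265,233). The bowl is at (410,154), and the green look-alike at (229,196) is off the board.

```bash
python3 - <<'E'
from h import *
from scipy.ndimage import label
W=np.load("top.npy"); x,y,z=W[...,0],W[...,1],W[...,2]
roi=(x>400)&(x<800)&(y>-330)&(y<260)
def cl(lo,hi,mn):
    L,n=label(roi&(z>lo)&(z<hi))
    for i in range(1,n+1):
        m=L==i
        if m.sum()>=mn:
            v,u=np.where(m); p=W[m]
            print((lo,hi),m.sum(),"uv",u.mean().round(),v.mean().round(),"xyz",np.median(p,0).round(1),"range",p[:,:2].min(0).round(),p[:,:2].max(0).round())
            if m.sum()>80:
                r=cv2.minAreaRect(p[:,:2].astype(np.float32)); print("   rect",np.round(r[0],1),np.round(r[1],1),round(r[2],2))
cl(82,110,4); cl(52,75,15); cl(9,110,2000)
fl=(x>450)&(x<700)&(y>200)&(y<280); print("floor",np.nanmedian(z[fl]))
wall=(y>-50)&(y<50)&(x<430)&(x>300); print("front wall",x[wall&(z>40)].mean(),np.nanmax(z[wall]))
W=np.load("scene.npy"); x,y,z=W[...,0],W[...,1],W[...,2]
roi=(x>400)&(x<800)&(y>-330)&(y<260); print("scene")
cl(86,110,4); cl(54,72,15)
E
```

```text
(82, 110) 74 uv 327.0 153.0 xyz [681.9 -22.   95.4] range [671. -33.] [693. -12.]
(82, 110) 77 uv 361.0 157.0 xyz [ 673.4 -109.8   95.2] range [ 662. -120.] [686. -98.]
(82, 110) 74 uv 227.0 194.0 xyz [570.7 229.1  90.8] range [560. 218.] [584. 242.]
(82, 110) 75 uv 269.0 197.0 xyz [563.2 121.4  96.6] range [552. 110.] [574. 132.]
(82, 110) 37 uv 264.0 231.0 xyz [476.9 130.6  96.7] range [469. 123.] [485. 138.]
(52, 75) 50 uv 406.0 140.0 xyz [ 738.6 -233.7   54.7] range [ 716. -267.] [ 745. -208.]
(52, 75) 33 uv 423.0 145.0 xyz [ 724.1 -280.7   55.2] range [ 705. -289.] [ 738. -270.]
(52, 75) 17 uv 397.0 154.0 xyz [ 695.7 -209.5   56.4] range [ 682. -213.] [ 711. -207.]
(52, 75) 44 uv 418.0 163.0 xyz [ 670.6 -268.6   55.6] range [ 661. -289.] [ 699. -237.]
(52, 75) 19 uv 326.0 159.0 xyz [672.7 -20.6  64.7] range [671. -31.] [683. -10.]
(52, 75) 24 uv 359.0 163.0 xyz [ 665.2 -107.6   64.1] range [ 663. -119.] [675. -97.]
(52, 75) 245 uv 290.0 177.0 xyz [624.4  71.6  61.4] range [588.  58.] [663.  85.]
   rect [625.5  71.7] [22.  75.5] 84.71
(52, 75) 3124 uv 345.0 203.0 xyz [558.7 -72.
[... 1130 characters left out ...]
) 31 uv 207.0 190.0 xyz [ 729.  -280.7   55.6] range [ 707. -291.] [ 746. -249.]
(54, 72) 30 uv 220.0 198.0 xyz [ 734.2 -221.7   55.5] range [ 709. -244.] [ 746. -209.]
(54, 72) 39 uv 392.0 200.0 xyz [484.8 131.2  62.8] range [475. 120.] [488. 136.]
(54, 72) 50 uv 267.0 205.0 xyz [ 685.2 -103.8   63.7] range [ 673. -119.] [689. -99.]
(54, 72) 260 uv 338.0 225.0 xyz [632.2  71.5  60.9] range [590.  56.] [666.  83.]
   rect [628.3  69.6] [23.4 75.6] 84.91
(54, 72) 57 uv 371.0 219.0 xyz [575.4 124.5  61.7] range [561. 108.] [579. 132.]
(54, 72) 56 uv 292.0 222.0 xyz [693.5 -17.   62.8] range [681. -32.] [697. -13.]
(54, 72) 58 uv 411.0 242.0 xyz [583.1 231.5  63.4] range [572. 217.] [586. 239.]
```

```bash
cat >> h.py <<'E'
from scipy.spatial.transform import Rotation as Ro
B=np.array([[88,44],[88,-44],[-44,176],[-132,176],[22,132.]])
Wd=np.array([[684,-23],[676.5,-109.8],[565.3,120.5],[478.3,129.8],[627,70.6]])
bc,wc=B.mean(0),Wd.mean(0); H=(B-bc).T@(Wd-wc); th=np.arctan2(H[0,1]-H[1,0],H[0,0]+H[1,1])
Rb=np.array([[np.cos(th),-np.sin(th)],[np.sin(th),np.cos(th)]]); t0=wc-Rb@bc
def b2w(p): return Rb@np.array(p,float)+t0
def w2b(p): return Rb.T@(np.array(p[:2])-t0)
def tool():
    o=get_obs(); R=Ro.from_euler('xyz',o["ee_rot"],degrees=True).as_matrix(); return o,R
def plan(bx,by,z):
    o,R=tool(); w=b2w([bx,by]); d=np.r_[w,z]-o["ee_pos"]
    print("clock",round(o["clock"],2),"tcp",o["ee_pos"].round(1),"board",w2b(o["ee_pos"]).round(1),"gap",round(o["finger_gap"],3),"F",o["wrist_force"].round(2))
    print("F board",(Rb.T@o["wrist_force"][:2]).round(2),"tool z dir in board deg",round(np.degrees(np.arctan2(*(Rb.T@R[:2,2])[::-1])),2),"toolx",R[:,0].round(3))
    print("total units dx,dy,dz:",(R.T@d/20).round(2))
E
python3 - <<'E'
from h import *
print(np.degrees(th),t0, (Wd-np.array([b2w(b) for b in B])).round(1))
print("box",w2b([560,-74]),"box yaw rel",-7.75-np.degrees(th))
print("home w",b2w([23.5,21]))
print("tool z world",tool()[1][:,2], tool()[1][:,1])
plan(-110,-24,180)
E
```

```text
-5.421856291080261 [592.6932397 -58.3311686] [[-0.5 -0.2]
 [ 0.4  0.6]
 [-0.2 -0.5]
 [ 0.4  0.4]
 [-0.1 -0.4]]
box [-31.06645217 -18.68785032] box yaw rel -2.3281437089197388
home w [618.07235018 -39.64559257]
tool z world [ 2.98198678e-01 -9.54503822e-01  4.07705540e-05] [9.54503823e-01 2.98198679e-01 2.09502432e-05]
clock 1.6 tcp [ 186.4 -596.6  231.3] board [-353.6 -574.2] gap 1.004 F [-0.06  0.25 -0.32]
F board [-0.08  0.25] tool z dir in board deg -67.23 toolx [ 0. -0. -1.]
total units dx,dy,dz: [  2.56  21.88 -20.65]
```

```bash
python3 -m inch '[{"yaw":0.045},{"yaw":0.045},{"yaw":0.037},{"dy":0.42,"dz":-1},{"dy":0.42,"dz":-1},{"dy":0.42,"dz":-1},{"dy":0.42,"dz":-1},{"dy":0.42,"dz":-1}]'
python3 -m inch '[{"dy":0.42,"dz":-1},{"dy":0.42,"dz":-1},{"dy":0.42,"dz":-1},{"dy":0.42,"dz":-1},{"dy":0.42,"dz":-1},{"dy":0.42,"dz":-1},{"dy":0.42,"dz":-1},{"dy":0.42,"dz":-1}]'
python3 -c "
from h import *
plan(-120,-18.7,180)"
```

```text
clock 1.6 tcp [ 186.4 -596.6  231.3] board [-353.6 -574.2] gap 1.004 F [-0.06  0.25 -0.32]
F board [-0.08  0.25] tool z dir in board deg -67.23 toolx [ 0. -0. -1.]
total units dx,dy,dz: [  2.56  21.52 -21.09]invalid input at $[0]: expected keys grip, dx, dy, dz, yaw
invalid input at $[0]: expected keys grip, dx, dy, dz, yaw
```

All keys are required in every row.

```bash
python3 -m inch '[{"grip":0,"dx":0,"dy":0,"dz":0,"yaw":0.045},{"grip":0,"dx":0,"dy":0,"dz":0,"yaw":0.045},{"grip":0,"dx":0,"dy":0,"dz":0,"yaw":0.037},{"grip":0,"dx":0,"dy":0.42,"dz":-1,"yaw":0},{"grip":0,"dx":0,"dy":0.42,"dz":-1,"yaw":0},{"grip":0,"dx":0,"dy":0.42,"dz":-1,"yaw":0},{"grip":0,"dx":0,"dy":0.42,"dz":-1,"yaw":0},{"grip":0,"dx":0,"dy":0.42,"dz":-1,"yaw":0}]'
python3 -m inch '[{"grip":0,"dx":0,"dy":0.42,"dz":-1,"yaw":0},{"grip":0,"dx":0,"dy":0.42,"dz":-1,"yaw":0},{"grip":0,"dx":0,"dy":0.42,"dz":-1,"yaw":0},{"grip":0,"dx":0,"dy":0.42,"dz":-1,"yaw":0},{"grip":0,"dx":0,"dy":0.42,"dz":-1,"yaw":0},{"grip":0,"dx":0,"dy":0.42,"dz":-1,"yaw":0},{"grip":0,"dx":0,"dy":0.42,"dz":-1,"yaw":0},{"grip":0,"dx":0,"dy":0.42,"dz":-1,"yaw":0}]'
python3 -c "
from h import *
plan(-120,-18.7,180)"
```

```text
clock: 2.4
ee_pos: [239.5, -501.0, 230.8]
ee_rot: [5.5, 89.9, -91.2]
wrist_force: [1.0, -0.2, 0.3]
finger_gap: 1.002
clock: 3.2
ee_pos: [327.9, -343.7, 231.4]
ee_rot: [26.8, 89.8, -69.9]
wrist_force: [0.6, -0.1, -0.1]
finger_gap: 0.998
clock 3.2 tcp [ 327.9 -343.7  231.4] board [-236.7 -309.1] gap 0.998 F [ 0.63 -0.1  -0.09]
F board [ 0.64 -0.04] tool z dir in board deg -91.27 toolx [ 0.001 -0.003 -1.   ]
total units dx,dy,dz: [  2.54   5.51 -14.65]
```

```bash
python3 -m inch '[{"grip":0,"dx":0,"dy":0.37,"dz":-1,"yaw":-0.007},{"grip":0,"dx":0,"dy":0.37,"dz":-1,"yaw":0},{"grip":0,"dx":0,"dy":0.37,"dz":-1,"yaw":0},{"grip":0,"dx":0,"dy":0.37,"dz":-1,"yaw":0},{"grip":0,"dx":0,"dy":0.37,"dz":-1,"yaw":0},{"grip":0,"dx":0,"dy":0.37,"dz":-1,"yaw":0},{"grip":0,"dx":0,"dy":0.37,"dz":-1,"yaw":0},{"grip":0,"dx":0.2,"dy":0.37,"dz":-1,"yaw":0}]'
python3 -m inch '[{"grip":0,"dx":0.4,"dy":0.37,"dz":-1,"yaw":0},{"grip":0,"dx":0.4,"dy":0.37,"dz":-1,"yaw":0},{"grip":0,"dx":0.4,"dy":0.37,"dz":-1,"yaw":0},{"grip":0,"dx":0.4,"dy":0.37,"dz":-1,"yaw":0},{"grip":0,"dx":0.4,"dy":0.37,"dz":-1,"yaw":0},{"grip":0,"dx":0.4,"dy":0.37,"dz":-1,"yaw":0},{"grip":0,"dx":0,"dy":0,"dz":-0.6,"yaw":0},{"grip":0,"dx":0,"dy":0,"dz":0,"yaw":0}]'
python3 -c "
from h import *
plan(-120,-18.7,25)
s=snapshot('wrist');cv2.imwrite('pics/w1.png',s['pixels'][...,::-1])"
```

```text
clock: 4.0
ee_pos: [405.6, -184.1, 228.3]
ee_rot: [42.8, 89.6, -52.6]
wrist_force: [0.1, -0.6, 0.4]
finger_gap: 0.999
clock: 4.8
ee_pos: [465.6, -50.1, 179.1]
ee_rot: [51.7, 89.4, -43.6]
wrist_force: [0.1, -0.8, -0.5]
finger_gap: 1.0
clock 4.8 tcp [465.6 -50.1 179.1] board [-127.3   -3.8] gap 1.0 F [ 0.14 -0.78 -0.49]
F board [ 0.21 -0.76] tool z dir in board deg -89.84 toolx [ 0.007 -0.007 -1.   ]
total units dx,dy,dz: [7.71 0.3  0.7 ]
```

View pics/w1.png

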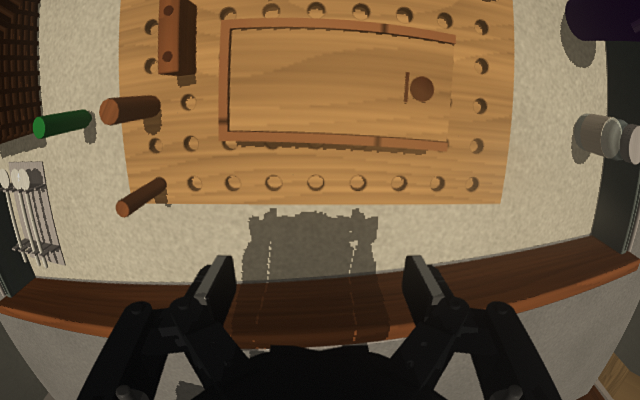

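The wrist view shows the box front edge from about (228,140) to (448,150), one full row of holes free in front of it, and the slim peg at (135,200), well clear of the fingers. I'll descend in front of the box.

```bash
python3 -m inch '[{"grip":0,"dx":1,"dy":0.05,"dz":0.12,"yaw":0},{"grip":0,"dx":1,"dy":0.05,"dz":0.12,"yaw":0},{"grip":0,"dx":1,"dy":0.05,"dz":0.12,"yaw":0},{"grip":0,"dx":1,"dy":0.05,"dz":0.12,"yaw":0},{"grip":0,"dx":1,"dy":0.05,"dz":0.12,"yaw":0},{"grip":0,"dx":1,"dy":0.05,"dz":0.1,"yaw":0},{"grip":0,"dx":0.9,"dy":0,"dz":0,"yaw":0},{"grip":0,"dx":0.6,"dy":0,"dz":0,"yaw":0}]'
python3 -c "
from h import *
plan(-110,-18.7,25)"
```

```text
clock: 5.65
ee_pos: [474.1, -75.2, 30.1]
ee_rot: [63.7, 88.8, -31.8]
wrist_force: [1.0, -0.8, 1.1]
finger_gap: 1.003
clock 5.65 tcp [474.1 -75.2  30.1] board [-116.5  -28. ] gap 1.003 F [ 1.   -0.8   1.11]
F board [ 1.07 -0.7 ] tool z dir in board deg -90.08 toolx [ 0.018 -0.011 -1.   ]
total units dx,dy,dz: [ 0.26  0.32 -0.47]
```

```bash
python3 -m inch '[{"grip":0,"dx":0,"dy":0.4,"dz":-0.2,"yaw":0},{"grip":0,"dx":0,"dy":0.4,"dz":-0.2,"yaw":0},{"grip":0,"dx":0,"dy":0.4,"dz":0,"yaw":0},{"grip":0,"dx":0,"dy":0.4,"dz":0,"yaw":0},{"grip":0,"dx":0,"dy":0.4,"dz":0,"yaw":0},{"grip":0,"dx":0,"dy":0.4,"dz":0,"yaw":0},{"grip":0,"dx":0,"dy":0.2,"dz":0,"yaw":0}]'
python3 -c "
from h import *
plan(-48,-18.7,25)"
```

```text
clock: 6.35
ee_pos: [531.1, -74.1, 33.4]
ee_rot: [63.5, 88.7, -32.1]
wrist_force: [-1.7, 0.3, -1.9]
finger_gap: 1.0
clock 6.35 tcp [531.1 -74.1  33.4] board [-59.8 -21.6] gap 1.0 F [-1.69  0.27 -1.93]
F board [-1.71  0.11] tool z dir in board deg -90.17 toolx [ 0.019 -0.012 -1.   ]
total units dx,dy,dz: [ 0.43  0.58 -0.15]
```

```bash
python3 -m inch '[{"grip":0,"dx":0,"dy":0.15,"dz":0,"yaw":0},{"grip":0,"dx":0.1,"dy":0.15,"dz":0,"yaw":0},{"grip":0,"dx":0.1,"dy":0.1,"dz":0,"yaw":0},{"grip":0,"dx":0,"dy":0.1,"dz":0,"yaw":0}]'
python3 -c "
from h import *
plan(-40,-18.7,25)
s=snapshot('top');cv2.imwrite('pics/t2.png',cv2.resize(s['pixels'][110:270,220:460,::-1],None,fx=3,fy=3,interpolation=2))
W=pts(s);x,y,z=np.moveaxis(W,-1,0);m=(z>57)&(z<72)&(x>480)&(x<720)&(y>-220)&(y<80)
b=(W[...,:2]-t0)@Rb
v=b[m]; v=v[(v[:,1]<118)&(v[:,0]<85)]
print('back x at y bins',[(c,v[abs(v[:,1]-c)<8,0].max().round(1)) for c in (-90,-70,-30,0,30,50,70)], v.min(0),v.max(0))"
```

```text
clock: 6.75
ee_pos: [540.9, -75.0, 29.2]
ee_rot: [61.3, 88.8, -34.2]
wrist_force: [-2.5, 1.4, 1.6]
finger_gap: 1.001
clock 6.75 tcp [540.9 -75.   29.2] board [-50.  -21.5] gap 1.001 F [-2.51  1.38  1.62]
F board [-2.63  1.14] tool z dir in board deg -90.16 toolx [ 0.017 -0.012 -1.   ]
total units dx,dy,dz: [ 0.22  0.49 -0.14]Traceback (most recent call last):
  File "<string>", line 8, in <module>
    print('back x at y bins',[(c,v[abs(v[:,1]-c)<8,0].max().round(1)) for c in (-90,-70,-30,0,30,50,70)], v.min(0),v.max(0))
                                 ~~~~~~~~~~~~~~~~~~~~~~~~^^
    return umr_maximum(a, axis, None, out, keepdims, initial, where)
ValueError: zero-size array to reduction operation maximum which has no identity
```

View pics/t2.png

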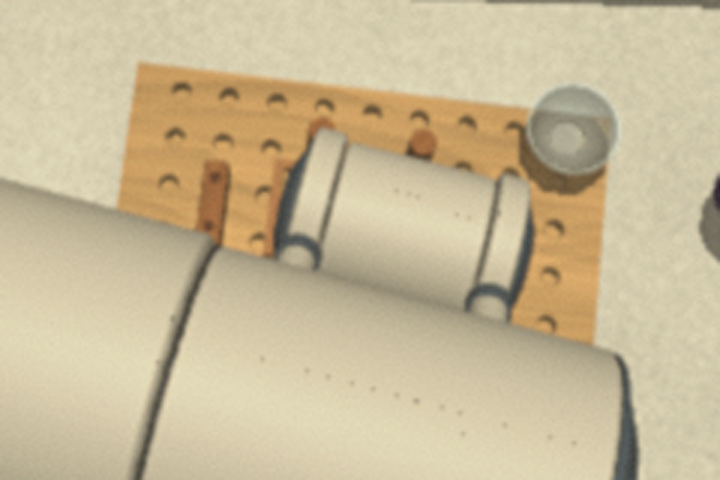

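The arm hides the box from above here, so I'll use the scene camera, which looks from the back.

```bash
cat >> h.py <<'E'
def box(v=True):
    s=snapshot('scene');W=pts(s);z=W[...,2];b=(W[...,:2]-t0)@Rb
    m=(z>56)&(z<66)&(b[...,0]<82)&(b[...,0]>-40)&(b[...,1]<119)&(b[...,1]>-150)
    p=b[m]; out=[]
    for c in range(-120,110,20):
        q=p[abs(p[:,1]-c)<6,0]
        if len(q)>3: out.append((c,q.max().round(1)))
    print("scene back edge x by y:",out)
    m2=(b[...,0]>0)&(b[...,0]<55)&(z>50)&(z<66); ys=b[m2][:,1]
    h,e=np.histogram(ys[(ys>40)&(ys<125)],bins=np.arange(40,126,5)); print("y hist 40..125 step5",h)
    return s
E
python3 -c "
from h import *
s=box(); cv2.imwrite('pics/s2.png',cv2.resize(s['pixels'][140:260,200:400,::-1],None,fx=4,fy=4,interpolation=2))"
```

```text
scene back edge x by y: [(-120, np.float64(66.5)), (-100, np.float64(68.5)), (-80, np.float64(62.1)), (-60, np.float64(67.4)), (-40, np.float64(68.1)), (-20, np.float64(67.8)), (0, np.float64(68.3)), (20, np.float64(53.9)), (40, np.float64(68.1)), (60, np.float64(68.8)), (80, np.float64(69.2))]
y hist 40..125 step5 [34 30 34 31 34 31 11 41 43  0  0  0  0  0  0  3 33]
```

View pics/s2.png

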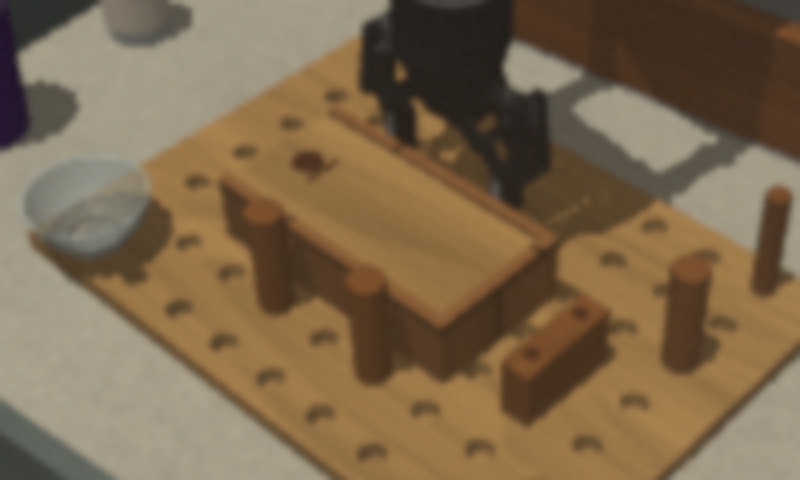

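The crop shows the box nearly square, with a gap of about 8 mm left to the pegs at (265,250) and (368,320) and about 36 mm to the end block at (555,350). I'll close up slowly.

```bash
python3 -m inch '[{"grip":0,"dx":0,"dy":0.1,"dz":0,"yaw":0},{"grip":0,"dx":0,"dy":0.1,"dz":0,"yaw":0},{"grip":0,"dx":0,"dy":0.05,"dz":0,"yaw":0}]'
python3 -m inch '[{"grip":0,"dx":0,"dy":0.05,"dz":0,"yaw":0}]'
python3 -m inch '[{"grip":0,"dx":0,"dy":0.05,"dz":0,"yaw":0}]'
python3 -c "
from h import *
plan(-40,-18.7,25);box()"
```

```text
clock: 7.15
ee_pos: [546.8, -75.6, 29.5]
ee_rot: [62.7, 88.8, -32.9]
wrist_force: [-1.3, -0.5, -1.1]
finger_gap: 1.001
clock: 7.25
ee_pos: [548.0, -75.8, 29.5]
ee_rot: [62.9, 88.7, -32.6]
wrist_force: [-2.0, 0.1, -0.7]
finger_gap: 0.999
clock: 7.35
ee_pos: [549.2, -75.9, 29.5]
ee_rot: [63.1, 88.7, -32.5]
wrist_force: [-1.5, -0.4, -0.8]
finger_gap: 1.0
clock 7.35 tcp [549.2 -75.9  29.5] board [-41.6 -21.6] gap 1.0 F [-1.46 -0.36 -0.81]
F board [-1.42 -0.5 ] tool z dir in board deg -90.16 toolx [ 0.019 -0.012 -1.   ]
total units dx,dy,dz: [ 0.22  0.08 -0.15]
scene back edge x by y: [(-120, np.float64(75.4)), (-100, np.float64(76.2)), (-80, np.float64(56.5)), (-60, np.float64(64.9)), (-40, np.float64(76.3)), (-20, np.float64(75.6)), (0, np.float64(75.8)), (20, np.float64(55.3)), (40, np.float64(74.4)), (60, np.float64(76.2)), (80, np.float64(76.0))]
y hist 40..125 step5 [32 35 31 29 35 29 12 33 47  0  0  0  0  0  0  2 32]
```

Nearly there. I'll take 0.6–0.8 mm steps and read the force after each.

```bash
for i in 1; do python3 -m inch '[{"grip":0,"dx":0,"dy":0.04,"dz":0,"yaw":0}]'; python3 -m inch '[{"grip":0,"dx":0,"dy":0.04,"dz":0,"yaw":0}]'; done | grep -E "ee_pos|force"
```

```text
ee_pos: [550.1, -76.0, 29.5]
wrist_force: [-1.7, -0.5, -0.8]
ee_pos: [550.6, -76.1, 29.5]
wrist_force: [-4.9, -1.0, 2.1]
```

```bash
(python3 -m inch '[{"grip":0,"dx":0,"dy":0.03,"dz":0,"yaw":0}]';python3 -m inch '[{"grip":0,"dx":0,"dy":0.02,"dz":0,"yaw":0},{"grip":0,"dx":0,"dy":0.02,"dz":0,"yaw":0}]') | grep -E "ee_pos|force"
```

```text
ee_pos: [550.6, -76.1, 29.4]
wrist_force: [-6.4, -1.1, 5.1]
ee_pos: [550.5, -76.1, 29.5]
wrist_force: [-5.1, -0.7, 1.2]
```

```bash
(python3 -m inch '[{"grip":0,"dx":0,"dy":0.04,"dz":0,"yaw":0},{"grip":0,"dx":0,"dy":0.04,"dz":0,"yaw":0}]') | grep -E "ee_pos|force"
python3 -c "
from h import *
plan(-40,-18.7,25);print(get_obs()['wrist_torque']);s=box();cv2.imwrite('pics/s3.png',cv2.resize(s['pixels'][150:250,210:370,::-1],None,fx=5,fy=5,interpolation=2))"
```

```text
ee_pos: [550.5, -76.1, 29.5]
wrist_force: [-9.2, -1.2, 6.0]
clock 8.1 tcp [550.5 -76.1  29.5] board [-40.3 -21.6] gap 1.002 F [-9.17 -1.24  6.05]
F board [-9.01 -2.1 ] tool z dir in board deg -90.14 toolx [ 0.012 -0.011 -1.   ]
total units dx,dy,dz: [ 0.22  0.01 -0.15]
[-0.16259662  1.25685971 -0.05289239]
scene back edge x by y: [(-120, np.float64(77.0)), (-100, np.float64(77.0)), (-80, np.float64(77.2)), (-60, np.float64(65.7)), (-40, np.float64(78.3)), (-20, np.float64(76.7)), (0, np.float64(78.8)), (20, np.float64(55.3)), (40, np.float64(70.7)), (60, np.float64(77.9)), (80, np.float64(77.1))]
y hist 40..125 step5 [35 29 35 30 33 31  9 35 46  0  0  0  0  0  0  3 29]
```

View pics/s3.png

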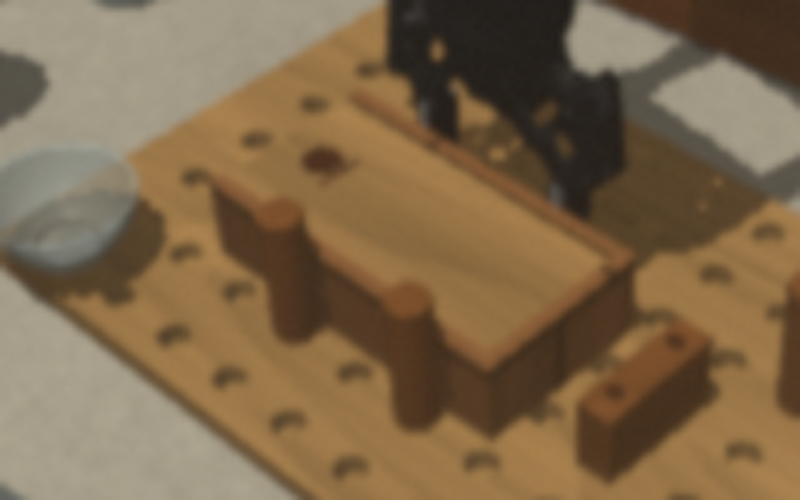

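The box now sits flush on both pegs at (285,270) and (408,355). I read about 9 N in total along x, roughly 1.7 N of it friction, shared over two pegs. Next I back off, rise and go round to the right end.

```bash
python3 -m inch '[{"grip":0,"dx":0,"dy":-0.5,"dz":0,"yaw":0},{"grip":0.2,"dx":-0.5,"dy":-0.5,"dz":0,"yaw":0},{"grip":0.45,"dx":-1,"dy":0,"dz":0,"yaw":0},{"grip":0.45,"dx":-1,"dy":0,"dz":0,"yaw":0},{"grip":0.45,"dx":-1,"dy":0,"dz":0.3,"yaw":0},{"grip":0.45,"dx":-1,"dy":0,"dz":1,"yaw":0},{"grip":0.45,"dx":-0.5,"dy":0.3,"dz":1,"yaw":0},{"grip":0.45,"dx":0,"dy":0.4,"dz":1,"yaw":0}]'
python3 -c "
from h import *
plan(23,-145,130);print(get_obs()['joint_positions'].round(1));box()"
```

```text
clock: 8.95
ee_pos: [532.8, -139.2, 138.1]
ee_rot: [59.9, 88.8, -35.5]
wrist_force: [0.4, -0.1, -0.4]
finger_gap: 0.548
clock 8.95 tcp [ 532.8 -139.2  138.1] board [-52.  -86.2] gap 0.548 F [ 0.38 -0.13 -0.38]
F board [ 0.39 -0.1 ] tool z dir in board deg -89.98 toolx [ 0.017 -0.012 -1.   ]
total units dx,dy,dz: [0.5  3.74 2.94]
[-20.7  28.3  94.7  -0.4  55.8  74.9]
scene back edge x by y: [(-120, np.float64(75.8)), (-100, np.float64(77.1)), (-80, np.float64(77.0)), (-60, np.float64(66.0)), (-40, np.float64(78.1)), (-20, np.float64(77.2)), (0, np.float64(77.6)), (20, np.float64(55.2)), (40, np.float64(73.7)), (60, np.float64(77.8)), (80, np.float64(76.9))]
y hist 40..125 step5 [33 31 30 35 32 30 12 39 50  0  0  0  0  0  0  1 33]
```

```bash
python3 -m inch '[{"grip":0.45,"dx":0,"dy":0.95,"dz":1,"yaw":0},{"grip":0.45,"dx":0,"dy":0.95,"dz":1,"yaw":0},{"grip":0.45,"dx":0,"dy":0.95,"dz":0.95,"yaw":0},{"grip":0.45,"dx":0,"dy":0.9,"dz":0,"yaw":0},{"grip":0.45,"dx":0,"dy":0,"dz":0,"yaw":-0.0455},{"grip":0.45,"dx":0,"dy":0,"dz":0,"yaw":-0.0455},{"grip":0.45,"dx":0,"dy":0,"dz":0,"yaw":-0.0455},{"grip":0.45,"dx":0,"dy":0,"dz":0,"yaw":-0.0455}]'
python3 -m inch '[{"grip":0.45,"dx":0,"dy":0,"dz":0,"yaw":-0.0455},{"grip":0.45,"dx":0,"dy":0,"dz":0,"yaw":-0.0455},{"grip":0.45,"dx":0,"dy":0,"dz":0,"yaw":-0.0455},{"grip":0.45,"dx":0,"dy":0,"dz":0,"yaw":-0.0455},{"grip":0.45,"dx":0,"dy":0,"dz":0,"yaw":-0.0455},{"grip":0.45,"dx":0,"dy":0,"dz":0,"yaw":-0.0455},{"grip":0.45,"dx":0,"dy":0,"dz":0,"yaw":-0.0455}]'
python3 -c "
from h import *
plan(23,-145,38);s=snapshot('wrist');cv2.imwrite('pics/w2.png',s['pixels'][...,::-1])"
```

```text
clock: 9.8
ee_pos: [602.8, -211.2, 145.7]
ee_rot: [29.6, 88.3, -32.3]
wrist_force: [-0.2, 0.6, -0.2]
finger_gap: 0.549
clock: 10.5
ee_pos: [599.8, -209.5, 149.8]
ee_rot: [-28.2, 88.1, -30.3]
wrist_force: [0.4, -0.2, 0.3]
finger_gap: 0.552
clock 10.5 tcp [ 599.8 -209.5  149.8] board [  21.3 -149.8] gap 0.552 F [ 0.38 -0.19  0.32]
F board [ 0.4  -0.15] tool z dir in board deg 3.35 toolx [ 0.029 -0.017 -0.999]
total units dx,dy,dz: [ 5.59  0.32 -0.07]
```

View pics/w2.png

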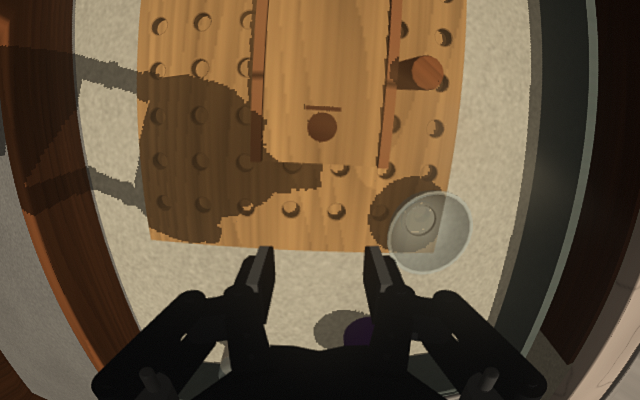

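The wrist view shows the box's right end at row ~163, the bowl at (428,230) with about 30 mm to spare beside the right finger, and the jaws straddling the box axis. I'll correct the yaw and descend.

```bash
python3 -m inch '[{"grip":0.45,"dx":1,"dy":0.05,"dz":-0.01,"yaw":0.0186},{"grip":0.45,"dx":1,"dy":0.05,"dz":-0.01,"yaw":0},{"grip":0.45,"dx":1,"dy":0.05,"dz":-0.01,"yaw":0},{"grip":0.45,"dx":1,"dy":0.05,"dz":-0.01,"yaw":0},{"grip":0.45,"dx":0.9,"dy":0.05,"dz":-0.01,"yaw":0},{"grip":0.45,"dx":0.4,"dy":0.05,"dz":-0.01,"yaw":0},{"grip":0.45,"dx":0,"dy":0,"dz":0,"yaw":0}]'
python3 -c "
from h import *
plan(23,-128,38)"
```

```text
clock: 11.25
ee_pos: [601.7, -204.5, 44.9]
ee_rot: [-22.6, 87.7, -28.7]
wrist_force: [-0.8, -0.1, -0.1]
finger_gap: 0.549
clock 11.25 tcp [ 601.7 -204.5   44.9] board [  22.8 -144.7] gap 0.549 F [-0.83 -0.12 -0.12]
F board [-0.81 -0.19] tool z dir in board deg -0.69 toolx [ 0.035 -0.019 -0.999]
total units dx,dy,dz: [ 0.33  0.84 -0.01]
```

```bash
python3 -m inch '[{"grip":0.45,"dx":0.3,"dy":0.3,"dz":0,"yaw":-0.0038},{"grip":0.45,"dx":0,"dy":0.3,"dz":0,"yaw":0},{"grip":0.45,"dx":0,"dy":0.3,"dz":0,"yaw":0}]'
python3 -c "
from h import *
plan(23,-90,38)"
```

```text
clock: 11.55
ee_pos: [604.6, -186.4, 40.3]
ee_rot: [-23.0, 87.5, -28.6]
wrist_force: [-0.4, -2.2, -0.2]
finger_gap: 0.551
clock 11.55 tcp [ 604.6 -186.4   40.3] board [  24.  -126.4] gap 0.551 F [-0.41 -2.21 -0.17]
F board [-0.2  -2.23] tool z dir in board deg -0.1 toolx [ 0.038 -0.021 -0.999]
total units dx,dy,dz: [ 0.08  1.82 -0.06]
```

```bash
python3 -m inch '[{"grip":0.45,"dx":0,"dy":0.2,"dz":0,"yaw":0},{"grip":0.45,"dx":0,"dy":0.2,"dz":0,"yaw":0},{"grip":0.45,"dx":0,"dy":0.2,"dz":0,"yaw":0},{"grip":0.45,"dx":0,"dy":0.2,"dz":0,"yaw":0},{"grip":0.45,"dx":0,"dy":0.2,"dz":0,"yaw":0},{"grip":0.45,"dx":0,"dy":0.2,"dz":0,"yaw":0}]'
python3 -c "
from h import *
plan(23,-90,38);box()"
```

```text
clock: 12.15
ee_pos: [607.7, -160.2, 41.2]
ee_rot: [-23.4, 87.4, -28.9]
wrist_force: [-0.4, -2.1, -0.2]
finger_gap: 0.549
clock 12.15 tcp [ 607.7 -160.2   41.2] board [  24.5 -100. ] gap 0.549 F [-0.39 -2.13 -0.17]
F board [-0.18 -2.16] tool z dir in board deg -0.06 toolx [ 0.039 -0.022 -0.999]
total units dx,dy,dz: [ 0.15  0.5  -0.08]
scene back edge x by y: [(-100, np.float64(62.8)), (-80, np.float64(77.9)), (-60, np.float64(64.9)), (-40, np.float64(77.5)), (-20, np.float64(78.1)), (0, np.float64(78.2)), (20, np.float64(53.8)), (40, np.float64(73.4)), (60, np.float64(77.5)), (80, np.float64(77.8)), (100, np.float64(77.1))]
y hist 40..125 step5 [32 32 34 34 36 32 32 31 34 37 34 31 14 17 65  1 31]
```

```bash
(python3 -m inch '[{"grip":0.45,"dx":0,"dy":0.15,"dz":0,"yaw":0},{"grip":0.45,"dx":0,"dy":0.12,"dz":0,"yaw":0},{"grip":0.45,"dx":0,"dy":0.05,"dz":0,"yaw":0}]'
python3 -m inch '[{"grip":0.45,"dx":0,"dy":0.04,"dz":0,"yaw":0}]'
python3 -m inch '[{"grip":0.45,"dx":0,"dy":0.04,"dz":0,"yaw":0}]')|grep -E "pos|force"
python3 -c "
from h import *
plan(23,-90,38)"
```

```text
ee_pos: [608.4, -153.0, 41.2]
wrist_force: [-1.8, -3.1, 0.8]
ee_pos: [608.5, -152.2, 41.2]
wrist_force: [-0.3, -4.2, 1.0]
ee_pos: [608.5, -151.9, 41.3]
wrist_force: [-3.5, -13.8, -0.9]
clock 12.7 tcp [ 608.5 -151.9   41.3] board [ 24.6 -91.7] gap 0.549 F [ -3.48 -13.82  -0.86]
F board [ -2.15 -14.08] tool z dir in board deg -0.03 toolx [ 0.039 -0.023 -0.999]
total units dx,dy,dz: [ 0.16  0.09 -0.09]
```

Contact came on steeply, at about 12 N net, so I stop here and back off after checking.

```bash
python3 -m inch '[{"grip":0.45,"dx":0,"dy":0.005,"dz":0,"yaw":0}]' | grep force; python3 -c "
from h import *
plan(23,-90,38);s=box();cv2.imwrite('pics/s4.png',cv2.resize(s['pixels'][150:250,210:370,::-1],None,fx=5,fy=5,interpolation=2))"
```

```text
wrist_force: [-0.2, -2.4, 0.7]
clock 12.8 tcp [ 608.5 -152.1   41.3] board [ 24.6 -91.9] gap 0.55 F [-0.21 -2.4   0.7 ]
F board [ 0.02 -2.41] tool z dir in board deg -0.04 toolx [ 0.039 -0.023 -0.999]
total units dx,dy,dz: [ 0.16  0.1  -0.09]
scene back edge x by y: [(-100, np.float64(63.1)), (-80, np.float64(59.5)), (-60, np.float64(66.1)), (-40, np.float64(77.1)), (-20, np.float64(77.2)), (0, np.float64(77.7)), (20, np.float64(54.7)), (40, np.float64(71.6)), (60, np.float64(77.5)), (80, np.float64(78.1)), (100, np.float64(76.9))]
y hist 40..125 step5 [28 34 33 34 31 35 28 41 31 32 37 33 35 29  8 38 35]
```

View pics/s4.png

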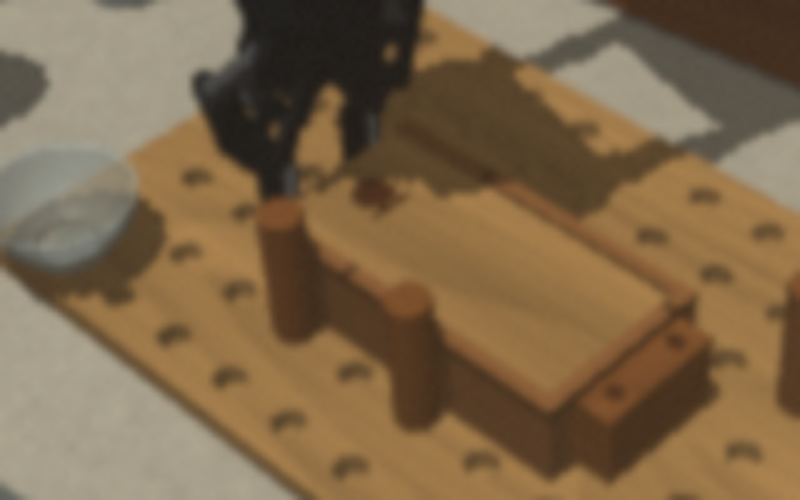

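The box end now appears against the block at (585,410), with only a dark seam. I'll press again gently for a few rows so the contact lasts long enough.

```bash
(python3 -m inch '[{"grip":0.45,"dx":0,"dy":0.02,"dz":0,"yaw":0}]'; python3 -m inch '[{"grip":0.45,"dx":0,"dy":0.02,"dz":0,"yaw":0}]'
python3 -m inch '[{"grip":0.45,"dx":0,"dy":0.02,"dz":0,"yaw":0},{"grip":0.45,"dx":0,"dy":0.02,"dz":0,"yaw":0}]')|grep -E "pos|force"
python3 -c "
from h import *
plan(23,-90,38)"
```

```text
ee_pos: [608.5, -152.0, 41.2]
wrist_force: [-1.5, -7.3, 0.5]
ee_pos: [608.5, -152.0, 41.2]
wrist_force: [-1.7, -7.3, 0.3]
ee_pos: [608.5, -152.1, 41.2]
wrist_force: [-2.1, -7.0, 0.4]
clock 13.25 tcp [ 608.5 -152.1   41.2] board [ 24.6 -91.8] gap 0.551 F [-2.13 -6.96  0.42]
F board [-1.46 -7.13] tool z dir in board deg -0.05 toolx [ 0.039 -0.025 -0.999]
total units dx,dy,dz: [ 0.16  0.09 -0.09]
```

Held contact at about 5 N net. Now I back off, rise and turn for the peg.

```bash
python3 -m inch '[{"grip":0.45,"dx":0,"dy":-0.4,"dz":0,"yaw":0},{"grip":0.45,"dx":-1,"dy":-0.4,"dz":0,"yaw":0},{"grip":0.2,"dx":-1,"dy":0,"dz":0,"yaw":0},{"grip":0,"dx":-1,"dy":0,"dz":0,"yaw":0},{"grip":0,"dx":-1,"dy":0,"dz":0,"yaw":0},{"grip":0,"dx":-1,"dy":0,"dz":0,"yaw":0},{"grip":0,"dx":-1,"dy":0,"dz":0,"yaw":0.0455},{"grip":0,"dx":0,"dy":0,"dz":0,"yaw":0.0455}]'
python3 -m inch '[{"grip":0,"dx":0,"dy":0,"dz":0,"yaw":0.0455},{"grip":0,"dx":0,"dy":0,"dz":0,"yaw":0.0455},{"grip":0,"dx":0,"dy":0,"dz":0,"yaw":0.0455},{"grip":0,"dx":0,"dy":0,"dz":0,"yaw":0.0455},{"grip":0,"dx":0,"dy":0,"dz":0,"yaw":0.0455},{"grip":0,"dx":0,"dy":0,"dz":0,"yaw":0.0455},{"grip":0,"dx":0,"dy":0,"dz":0,"yaw":0.0455},{"grip":0,"dx":0,"dy":0,"dz":0,"yaw":0.0455}]'
python3 -c "
from h import *
plan(-44,176,170);box()"
```

```text
clock: 14.05
ee_pos: [601.8, -166.8, 165.4]
ee_rot: [-6.1, 87.5, -28.4]
wrist_force: [0.9, -0.3, 0.1]
finger_gap: 1.001
clock: 14.85
ee_pos: [602.2, -168.1, 166.8]
ee_rot: [67.4, 87.4, -23.2]
wrist_force: [-0.3, -0.5, -0.5]
finger_gap: 1.004
clock 14.85 tcp [ 602.2 -168.1  166.8] board [  19.8 -108.4] gap 1.004 F [-0.32 -0.49 -0.5 ]
F board [-0.28 -0.52] tool z dir in board deg -85.26 toolx [ 0.042 -0.018 -0.999]
total units dx,dy,dz: [ -0.49  -1.99 -14.43]
scene back edge x by y: [(-80, np.float64(55.6)), (-60, np.float64(64.5)), (-40, np.float64(77.1)), (-20, np.float64(77.6)), (0, np.float64(77.1)), (20, np.float64(55.0)), (40, np.float64(74.0)), (60, np.float64(77.9)), (80, np.float64(78.0)), (100, np.float64(78.3))]
y hist 40..125 step5 [32 32 30 33 34 29 41 26 36 37 30 38 35 28 14 40 33]
```

```bash
python3 -m inch '[{"grip":0,"dx":0,"dy":0,"dz":0,"yaw":0.0263},{"grip":0,"dx":0,"dy":-0.22,"dz":-0.9,"yaw":0},{"grip":0,"dx":0,"dy":-0.22,"dz":-1,"yaw":0},{"grip":0,"dx":0,"dy":-0.22,"dz":-1,"yaw":0},{"grip":0,"dx":0,"dy":-0.22,"dz":-1,"yaw":0},{"grip":0,"dx":0,"dy":-0.22,"dz":-1,"yaw":0},{"grip":0,"dx":0,"dy":-0.22,"dz":-1,"yaw":0},{"grip":0,"dx":0,"dy":-0.22,"dz":-1,"yaw":0}]'
python3 -m inch '[{"grip":0,"dx":0,"dy":-0.22,"dz":-1,"yaw":0},{"grip":0,"dx":0,"dy":-0.22,"dz":-1,"yaw":0},{"grip":0,"dx":0,"dy":-0.22,"dz":-1,"yaw":0},{"grip":0,"dx":0,"dy":-0.22,"dz":-1,"yaw":0},{"grip":0,"dx":0,"dy":-0.22,"dz":-1,"yaw":0},{"grip":0,"dx":0,"dy":0,"dz":-0.6,"yaw":0},{"grip":0,"dx":0,"dy":0,"dz":-0.2,"yaw":0},{"grip":0,"dx":0,"dy":0,"dz":0,"yaw":0}]'
python3 -c "
from h import *
plan(-44,176,46);print(get_obs()['joint_positions'].round(1))
s=snapshot('wrist');cv2.imwrite('pics/w3.png',s['pixels'][...,::-1])"
```

```text
clock: 15.7
ee_pos: [582.9, -21.8, 163.4]
ee_rot: [74.7, 87.4, -19.9]
wrist_force: [0.3, -0.3, -0.3]
finger_gap: 1.002
clock: 16.5
ee_pos: [565.0, 106.7, 161.2]
ee_rot: [76.1, 87.5, -16.6]
wrist_force: [-0.6, 0.5, 0.4]
finger_gap: 0.998
clock 16.5 tcp [565.  106.7 161.2] board [-43.1 161.6] gap 0.998 F [-0.57  0.54  0.42]
F board [-0.62  0.49] tool z dir in board deg -87.22 toolx [ 0.041 -0.012 -0.999]
total units dx,dy,dz: [ 5.75 -0.25 -0.78]
[ 5.3 27.8 90.9 -1.1 59.  98.4]
```

View pics/w3.png

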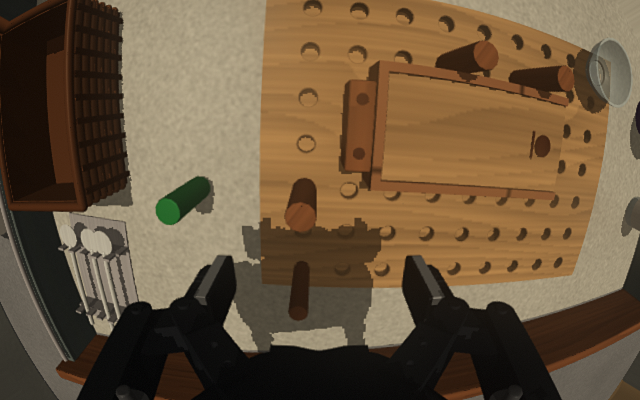

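The thick peg is at (301,205), the slim one at (300,290) and the green one at (183,200). The box is snug against the block and pegs. I'll descend over the thick peg.

```bash
python3 -m inch '[{"grip":0,"dx":0,"dy":0,"dz":-0.7,"yaw":0.0154},{"grip":0,"dx":1,"dy":-0.05,"dz":0,"yaw":0},{"grip":0,"dx":1,"dy":-0.05,"dz":0,"yaw":0},{"grip":0,"dx":1,"dy":-0.05,"dz":0,"yaw":0}]'
python3 -c "
from h import *
plan(-44,176,46)"
```

```text
clock: 16.95
ee_pos: [568.3, 117.2, 102.2]
ee_rot: [81.2, 87.2, -14.4]
wrist_force: [0.2, 0.6, -0.1]
finger_gap: 1.004
clock 16.95 tcp [568.3 117.2 102.2] board [-40.8 172.5] gap 1.004 F [ 0.19  0.6  -0.09]
F board [0.13 0.62] tool z dir in board deg -90.17 toolx [ 0.047 -0.012 -0.999]
total units dx,dy,dz: [ 2.8  -0.29 -0.2 ]
```

```bash
python3 -m inch '[{"grip":0,"dx":0.9,"dy":-0.12,"dz":-0.08,"yaw":0},{"grip":0,"dx":0.9,"dy":-0.12,"dz":-0.08,"yaw":0},{"grip":0,"dx":0.8,"dy":-0.12,"dz":-0.04,"yaw":0},{"grip":0,"dx":0.2,"dy":0,"dz":0,"yaw":0}]'
python3 -c "
from h import *
plan(-44,176,46)
s=snapshot('scene');cv2.imwrite('pics/s5.png',cv2.resize(s['pixels'][160:260,300:460,::-1],None,fx=5,fy=5,interpolation=2))"
```

```text
clock: 17.35
ee_pos: [564.2, 117.4, 41.9]
ee_rot: [79.7, 87.3, -16.0]
wrist_force: [-0.2, 0.8, -0.2]
finger_gap: 1.0
clock 17.35 tcp [564.2 117.4  41.9] board [-45.  172.2] gap 1.0 F [-0.24  0.81 -0.23]
F board [-0.32  0.79] tool z dir in board deg -90.26 toolx [ 0.045 -0.013 -0.999]
total units dx,dy,dz: [-0.2   0.06 -0.19]
```

View pics/s5.png

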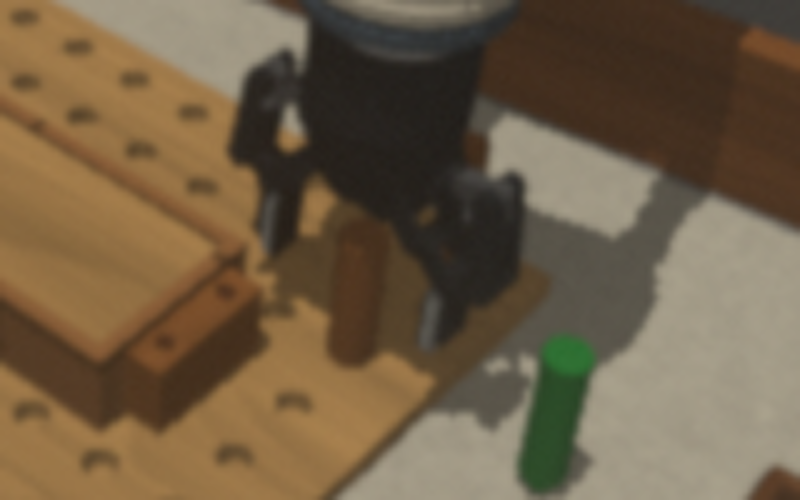

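The peg stands between the open fingers at (357,290). I'll centre and grip.

```bash
python3 -m inch '[{"grip":0,"dx":-0.1,"dy":0.05,"dz":-0.18,"yaw":0},{"grip":0.5,"dx":0,"dy":0,"dz":0,"yaw":0},{"grip":1,"dx":0,"dy":0,"dz":0,"yaw":0},{"grip":1,"dx":0,"dy":0,"dz":0,"yaw":0},{"grip":1,"dx":0,"dy":0,"dz":0,"yaw":0},{"grip":1,"dx":0,"dy":0,"dz":0,"yaw":0},{"grip":1,"dx":0,"dy":0,"dz":0,"yaw":0}]' 30
python3 -c "
from h import *
plan(-44,176,46)"
```

```text
clock: 18.1
ee_pos: [568.2, 120.4, 47.6]
ee_rot: [81.7, 87.0, -14.0]
wrist_force: [-1.6, -0.3, -0.4]
finger_gap: 0.269
clock 18.1 tcp [568.2 120.4  47.6] board [-41.3 175.7] gap 0.269 F [-1.59 -0.29 -0.42]
F board [-1.56 -0.43] tool z dir in board deg -90.28 toolx [ 0.051 -0.013 -0.999]
total units dx,dy,dz: [ 0.08 -0.14 -0.02]
```

The grip is good, but the fingers sit ~3 mm too far toward the back and would nearly brush the box at the lock hole. I'll regrip a bit further forward.

```bash
python3 -m inch '[{"grip":0.4,"dx":0,"dy":0,"dz":0,"yaw":0},{"grip":0.4,"dx":0,"dy":0,"dz":0,"yaw":0},{"grip":0.4,"dx":0,"dy":-0.2,"dz":0,"yaw":0},{"grip":0.4,"dx":0,"dy":-0.15,"dz":0,"yaw":0},{"grip":1,"dx":0,"dy":0,"dz":0,"yaw":0},{"grip":1,"dx":0,"dy":0,"dz":0,"yaw":0},{"grip":1,"dx":0,"dy":0,"dz":0,"yaw":0},{"grip":1,"dx":0,"dy":0,"dz":0,"yaw":0}]' 30
python3 -c "
from h import *
plan(-48,176,46)"
```

```text
clock: 18.9
ee_pos: [560.3, 121.2, 47.3]
ee_rot: [81.5, 87.0, -14.2]
wrist_force: [1.2, 0.8, 0.8]
finger_gap: 0.272
clock 18.9 tcp [560.3 121.2  47.3] board [-49.3 175.7] gap 0.272 F [1.22 0.76 0.85]
F board [1.14 0.88] tool z dir in board deg -90.27 toolx [ 0.05  -0.013 -0.999]
total units dx,dy,dz: [ 0.07  0.06 -0.02]
```

```bash
python3 -m inch '[{"grip":1,"dx":-0.3,"dy":0.015,"dz":0,"yaw":0},{"grip":1,"dx":-0.4,"dy":0.02,"dz":0,"yaw":0},{"grip":1,"dx":-0.5,"dy":0.025,"dz":0,"yaw":0},{"grip":1,"dx":-0.2,"dy":0.01,"dz":0,"yaw":0},{"grip":1,"dx":0,"dy":0,"dz":0,"yaw":0}]'
python3 -c "
from h import *
plan(-49.3,87.7,75)"
```

```text
clock: 19.4
ee_pos: [560.7, 121.5, 78.3]
ee_rot: [81.9, 87.0, -13.8]
wrist_force: [0.9, 0.3, -0.8]
finger_gap: 0.272
clock 19.4 tcp [560.7 121.5  78.3] board [-48.9 176. ] gap 0.272 F [ 0.92  0.32 -0.78]
F board [0.89 0.41] tool z dir in board deg -90.28 toolx [ 0.051 -0.013 -0.999]
total units dx,dy,dz: [ 0.2  -0.01  4.41]
```

```bash
python3 -m inch '[{"grip":1,"dx":0,"dy":-0.1,"dz":0.6,"yaw":0},{"grip":1,"dx":0,"dy":-0.1,"dz":0.9,"yaw":0},{"grip":1,"dx":0,"dy":0,"dz":0.9,"yaw":0},{"grip":1,"dx":0,"dy":0,"dz":0.9,"yaw":0},{"grip":1,"dx":0,"dy":0,"dz":0.6,"yaw":0},{"grip":1,"dx":0,"dy":0,"dz":0.2,"yaw":0},{"grip":1,"dx":0,"dy":0,"dz":0,"yaw":0}]'
python3 -c "
from h import *
plan(-49.3,87.7,75)"
```

```text
clock: 20.1
ee_pos: [546.4, 34.7, 78.2]
ee_rot: [81.5, 87.0, -14.2]
wrist_force: [0.3, 0.2, -0.2]
finger_gap: 0.277
clock 20.1 tcp [546.4  34.7  78.2] board [-54.9  88.3] gap 0.277 F [ 0.29  0.22 -0.21]
F board [0.26 0.25] tool z dir in board deg -90.26 toolx [ 0.05  -0.013 -0.999]
total units dx,dy,dz: [0.17 0.27 0.03]
```

```bash
python3 -m inch '[{"grip":1,"dx":0,"dy":0.15,"dz":0.02,"yaw":0},{"grip":1,"dx":0,"dy":0.1,"dz":0.01,"yaw":0},{"grip":1,"dx":0,"dy":0,"dz":0,"yaw":0}]'
python3 -c "
from h import *
plan(-49.3,87.7,60)
s=snapshot('scene');W=pts(s);b=(W[...,:2]-t0)@Rb;z=W[...,2]
for lo,hi in ((45,60),(60,85),(100,140)):
    m=(z>lo)&(z<hi)&(abs(b[...,0]+44)<20)&(abs(b[...,1]-88)<14); print(lo,hi,m.sum(),np.median(b[m],0),b[m].min(0),b[m].max(0))
cv2.imwrite('pics/s6.png',cv2.resize(s['pixels'][150:250,300:460,::-1],None,fx=5,fy=5,interpolation=2))"
```

```text
clock: 20.4
ee_pos: [551.9, 34.7, 78.4]
ee_rot: [81.7, 87.0, -13.9]
wrist_force: [-0.7, -1.0, -1.5]
finger_gap: 0.274
clock 20.4 tcp [551.9  34.7  78.4] board [-49.4  88.8] gap 0.274 F [-0.65 -1.   -1.51]
F board [-0.55 -1.06] tool z dir in board deg -90.2 toolx [ 0.05  -0.012 -0.999]
total units dx,dy,dz: [ 0.92 -0.04  0.05]
45 60 8 [-40.64585844  99.74664191] [-44.34250806  96.88619925] [-36.88945403 100.70185536]
60 85 77 [-33.39581356  93.49788682] [-44.73173975  74.13805588] [-24.03864823 101.2686328 ]
100 140 142 [-37.86956954  89.35964538] [-62.74859056  74.05028719] [-30.04242956 101.6894697 ]
```

View pics/s6.png

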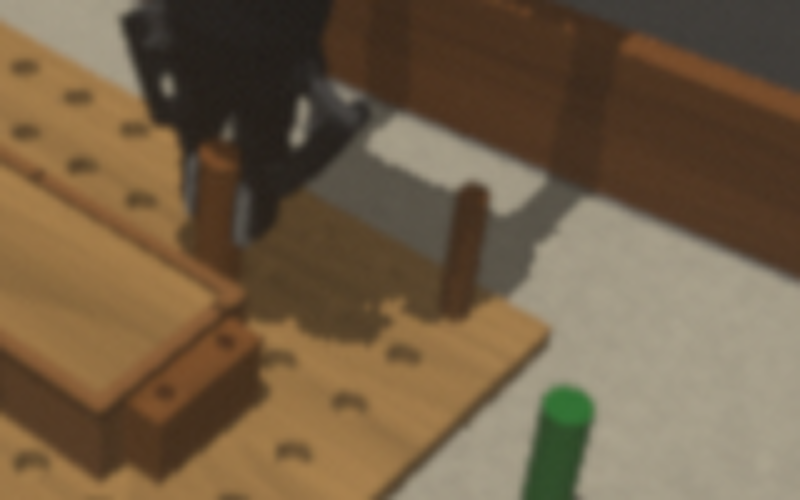

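The peg is held upright above the hole and just in front of the box at (220,200). I'll lower it and feel for contact.

```bash
(python3 -m inch '[{"grip":1,"dx":0.3,"dy":-0.015,"dz":0.04,"yaw":0},{"grip":1,"dx":0.3,"dy":-0.015,"dz":0.01,"yaw":0},{"grip":1,"dx":0.15,"dy":-0.007,"dz":0,"yaw":0}]'
python3 -m inch '[{"grip":1,"dx":0.15,"dy":-0.007,"dz":0,"yaw":0},{"grip":1,"dx":0.1,"dy":-0.005,"dz":0,"yaw":0}]'
python3 -m inch '[{"grip":1,"dx":0.1,"dy":-0.005,"dz":0,"yaw":0}]')|grep -E "pos|force"
python3 -c "
from h import *
plan(-49.3,87.7,47.3)"
```

```text
ee_pos: [551.8, 34.3, 62.4]
wrist_force: [-0.0, -0.0, -0.2]
ee_pos: [551.4, 34.3, 56.3]
wrist_force: [-0.4, 0.2, -1.2]
ee_pos: [551.4, 34.3, 54.0]
wrist_force: [0.5, 0.1, -0.5]
clock 21.05 tcp [551.4  34.3  54. ] board [-49.9  88.3] gap 0.272 F [ 0.52  0.06 -0.49]
F board [0.51 0.11] tool z dir in board deg -90.14 toolx [ 0.049 -0.012 -0.999]
total units dx,dy,dz: [0.34 0.01 0.03]
```

The foot has entered the hole, about 4 mm so far with no resistance. Continuing down.

```bash
(python3 -m inch '[{"grip":1,"dx":0.12,"dy":0,"dz":0,"yaw":0},{"grip":1,"dx":0.1,"dy":0,"dz":0,"yaw":0}]'
python3 -m inch '[{"grip":1,"dx":0.08,"dy":0,"dz":0,"yaw":0}]'
python3 -m inch '[{"grip":1,"dx":0.06,"dy":0,"dz":0,"yaw":0}]')|grep -E "pos|force"
python3 -c "
from h import *
plan(-49.3,87.7,47.3)"
```

```text
ee_pos: [551.7, 34.2, 49.3]
wrist_force: [0.4, 0.1, -0.6]
ee_pos: [551.7, 34.2, 47.6]
wrist_force: [-0.9, -0.1, -0.7]
ee_pos: [552.2, 34.1, 46.9]
wrist_force: [-7.5, -0.6, 36.7]
clock 21.45 tcp [552.2  34.1  46.9] board [-49.   88.2] gap 0.274 F [-7.49 -0.6  36.7 ]
F board [-7.4  -1.31] tool z dir in board deg -90.15 toolx [ 0.05  -0.012 -0.999]
total units dx,dy,dz: [-0.02 -0.01  0.02]
```

It is seated on its shoulder at the expected height. Release and rise straight up.

```bash
python3 -m inch '[{"grip":1,"dx":-0.01,"dy":0,"dz":0,"yaw":0},{"grip":0.4,"dx":0,"dy":0,"dz":0,"yaw":0},{"grip":0.4,"dx":0,"dy":0,"dz":0,"yaw":0},{"grip":0.4,"dx":-0.5,"dy":0,"dz":0,"yaw":0},{"grip":0.4,"dx":-1,"dy":0,"dz":0,"yaw":0},{"grip":0.4,"dx":-1,"dy":0,"dz":0,"yaw":0},{"grip":0.4,"dx":-1,"dy":0,"dz":0,"yaw":0},{"grip":0.4,"dx":-1,"dy":0,"dz":0,"yaw":0}]'
python3 -m inch '[{"grip":0.4,"dx":-1,"dy":-0.5,"dz":0.5,"yaw":0},{"grip":0.4,"dx":-1,"dy":-0.5,"dz":1,"yaw":0},{"grip":0.4,"dx":0,"dy":-0.5,"dz":1,"yaw":0},{"grip":0.4,"dx":0,"dy":-0.5,"dz":1,"yaw":0},{"grip":0.4,"dx":0,"dy":-0.5,"dz":1,"yaw":0},{"grip":0.4,"dx":0,"dy":-0.5,"dz":1,"yaw":0},{"grip":0.4,"dx":0,"dy":0,"dz":1,"yaw":0},{"grip":0.4,"dx":0,"dy":0,"dz":0,"yaw":0}]'
python3 -c "
from h import *
plan(-49.3,87.7,47.3); s=box();W=pts(s);b=(W[...,:2]-t0)@Rb;z=W[...,2]
m=(z>80)&(z<105)&(abs(b[...,0]+44)<20)&(abs(b[...,1]-88)<20); print('peg top',m.sum(),b[m].mean(0),np.median(z[m]))
cv2.imwrite('pics/s7.png',cv2.resize(s['pixels'][140:260,220:420,::-1],None,fx=4,fy=4,interpolation=2))"
```

```text
clock: 22.25
ee_pos: [546.1, 35.3, 140.3]
ee_rot: [80.9, 87.2, -14.7]
wrist_force: [-0.5, 0.2, 0.4]
finger_gap: 0.598
clock: 23.05
ee_pos: [470.4, -91.3, 188.5]
ee_rot: [81.9, 86.6, -13.5]
wrist_force: [-0.5, -0.3, 0.1]
finger_gap: 0.597
clock 23.05 tcp [470.4 -91.3 188.5] board [-118.6  -44.4] gap 0.597 F [-0.47 -0.26  0.09]
F board [-0.45 -0.3 ] tool z dir in board deg -90.01 toolx [ 0.057 -0.014 -0.998]
total units dx,dy,dz: [ 7.19  3.05 -6.66]
scene back edge x by y: [(-80, np.float64(53.3)), (-60, np.float64(64.7)), (-40, np.float64(77.7)), (-20, np.float64(77.6)), (0, np.float64(78.5)), (20, np.float64(54.5)), (40, np.float64(73.8)), (60, np.float64(77.9)), (80, np.float64(77.8)), (100, np.float64(77.3))]
y hist 40..125 step5 [33 31 34 31 34 36 33 33 31 36 35 31 40 26 10 37 32]
peg top 93 [-38.64107476  90.98119126] 94.68132373774029
```

View pics/s7.png

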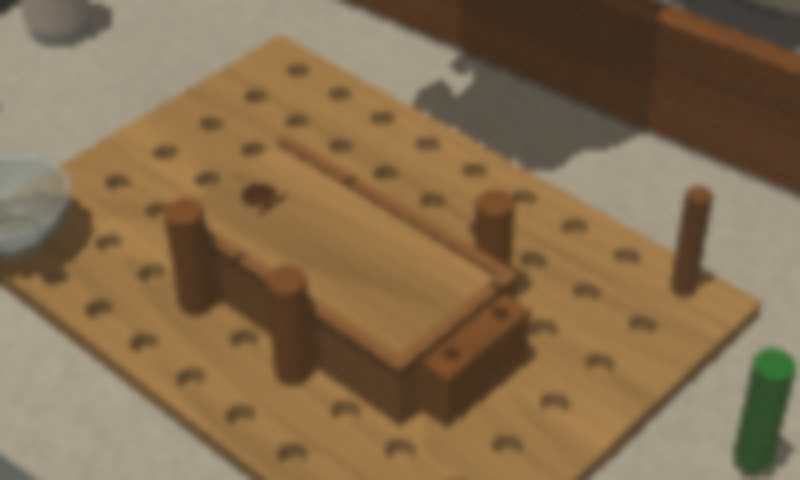

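The final view shows the box flush at both pegs and the block, the thick peg upright in front of the near side at (493,225), and the slim peg and bowl undisturbed. Handing in.

```bash
python3 -c "
from bench import sign_off
print(sign_off())"
```

```text
the job is handed in; nothing more can be done
None
```

I finished all three steps and handed the job in at about 23 s on the robot clock, well under the 72 s limit. The hand-in gives no verdict.

- **Box against the pegs:** I pushed it with both fingertips until its back side was square on the two round pegs. The final press read about 9 N at the wrist, of which about 2 N was friction, shared by the two pegs.
- **Box against the end block:** I slid it left along the pegs until it met the block. The first contact came on hard, with a wrist reading of about 14 N, or roughly 12 N on the block. That is above your 10 N guideline but below the 20 N fail limit. I then pressed again at about 5 N for several rows.
- **Loose thick peg:** I planted it in the hole at board x -44, y 88 mm. It met resistance at the same tool height at which I had gripped it in its first hole, with 37 N downwards at the wrist, and then I released it.

**Last checks, by the scene camera:**
- The box's back edge read about 77.5 mm along its length. That camera reads 1–2 mm high in x, so this agrees with 76 mm.
- The box's left end had not moved since the press against the block.
- The peg's top was at 94.7 mm, against 95.3 mm for the fixed pegs.
- The depth reading put the peg's top at x -38.6, y 91.0 mm. That is about 5 mm and 3 mm off the hole centre, more than I expect from that camera alone. I relied on the drop into the hole and the seating height instead.
- In the last picture the slim peg and bowl looked undisturbed. I did not re-measure the cup, jar, basket or spoon rack.

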